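# Lift the vial rack off the heating block and hold it level

### The job

Someone has parked the white reagent bottle on the vial rack: take it off and stand it upright, wholly on the round rubber mat, and let go of it. Then lift the rack by its handle straight up out of the heating block, about 12 cm, never tipping it so that the vials stay in their holes, and hold it there over the block, level and still, for a few seconds so that it can be looked at from below; finish while still holding it in the air. Leave the other things on the bench where they are.

Things in the scene. Friction and masses are not known exactly. Their poses are not given: they have to be found in the camera images.
- rack: Clear plastic vial rack, loose, standing in the block's recess: slab 150 (x) x 210 (y) x 30 mm, 0.45 kg with vials. Origin: centre of its underside; z up, x away from the robot, y along the handle. Handle over the middle (x = 0): flat aluminium bar along y, 12 mm thick in x, 192 long, 106 to 120 mm above the origin, on uprights at y = +-90. Five vial holes 22 mm deep, one empty.
- handle (a point): Middle of the rack's handle bar, 113 mm above the rack's underside; the bar is 12 mm thick along the rack's x and 14 mm high. Axes as the rack's.
- block: White and grey heating block fixed to the bench, 190 (x) x 250 (y) mm, 30 mm high, plus a 40 mm wide control panel along its far (+x) edge. Origin: centre of the underside of the 190 x 250 part. Its recess, 158 x 218 mm, has its floor 20 mm above the bench and a lip 10 mm higher; the rack stands in it with about 4 mm play all round.
- bottle: White plastic bottle, round: body 44 mm in diameter up to 72 mm, then a 34 mm cap, 100 mm high, about 0.12 kg. Origin: centre of its underside, z up. Starts on the rack's deck (30 mm above the rack's origin) on the near (-x) side of the handle, centre 47 mm from the bar's middle line, top 10 mm above the bar. Fingers closing along the rack's y, TCP 55 to 60 mm above its underside, clear the vials.
- mat: Round black rubber mat, 150 mm in diameter and 4 mm thick, fixed flat on the bench to the robot's right (-y) of the block. Origin: centre of its underside.
- cap: Bystander: loose white screw cap, 44 mm in diameter, 13 mm high, flat on the bench. Origin: centre of its underside.
- pipette: Bystander: hand pipette lying on the bench to the left, about 260 mm long and 26 mm thick. Origin: below its middle; x along it towards the tip.
- amber_bottle: Bystander: small amber glass bottle, 40 mm in diameter, 75 mm high, standing to the right. Origin: centre of its underside.
- beaker: Bystander: glass beaker, 68 mm in diameter, 85 mm high, to the far right. Origin: centre of its underside.
- tip_box: Bystander: closed pipette tip box, 85 x 120 x 75 mm, at the back of the bench. Origin: centre of its underside.
- dish: Bystander: flat clear dish, 90 mm in diameter, 14 mm high, at the left. Origin: centre of its underside.
- vial0: Glass vial with a white cap, 18 mm in diameter, 50 mm high, standing in the rack's far left (x +0.052, y +0.078) hole, of which it sticks out 28 mm. Origin: centre of its underside, 8 mm above the rack's underside.
- vial1: Glass vial with a white cap, 18 mm in diameter, 50 mm high, standing in the rack's far middle (x +0.052, y 0) hole, of which it sticks out 28 mm. Origin: centre of its underside, 8 mm above the rack's underside.
- vial2: Glass vial with a white cap, 18 mm in diameter, 50 mm high, standing in the rack's far right (x +0.052, y -0.078) hole, of which it sticks out 28 mm. Origin: centre of its underside, 8 mm above the rack's underside.
- vial3: Glass vial with a white cap, 18 mm in diameter, 50 mm high, standing in the rack's near left (x -0.052, y +0.078) hole, of which it sticks out 28 mm. Origin: centre of its underside, 8 mm above the rack's underside.
There are look-alikes about, which are no part of the job. There is more than one size of the mat; the one meant has the size given above. What is shaped like the bottle but blue is not meant.

How it is judged (in metres and radians):
On the way, in this order (a step that is already met when the one before it is completed fails the run):
1. the bottle stands upright on the mat, let go of, with the rack still in the block (horizontal distance between bottle and mat below 0.057 m and height (world z) of bottle between 0.0005 and 0.01 m and angle between bottle's own z axis and vertical below 0.1 rad and linear speed of bottle below 0.02 m/s and contact force between each of the fingers, the arm and bottle below 0.05 N and z of rack in the frame of block below 0.03 m), for 0.2 s.
2. the rack is held level and still in the air over the block (z of rack in the frame of block between 0.1 and 0.21 m and horizontal distance between rack and block below 0.08 m and angle between rack's own z axis and vertical below 0.09 rad and linear speed of rack below 0.03 m/s and angular speed of rack below 0.15 rad/s and contact force between the fingers and rack above 1 N and contact force between each of block, bottle and rack below 0.05 N), for 1 s.
At the end, for the whole second after the job is handed in: Rack held by the gripper, 80 to 190 mm above the recess floor, within 80 mm sideways of the block, tilt under 0.09 rad, still (30 mm/s, 0.15 rad/s), touching neither block nor bottle; vials in their holes; bottle upright, at rest, let go, within 57 mm of the mat's centre (all of step 2 and horizontal distance between bottle and mat below 0.057 m and height (world z) of bottle between 0.0005 and 0.01 m and angle between bottle's own z axis and vertical below 0.1 rad and linear speed of bottle below 0.02 m/s and contact force between each of the fingers, the arm and bottle below 0.05 N and z of vial0 in the frame of rack between 0 and 0.016 m and distance between each of vial0, vial1, vial2, vial3 and rack below 0.12 m and z of vial1 in the frame of rack between 0 and 0.016 m and z of vial2 in the frame of rack between 0 and 0.016 m and z of vial3 in the frame of rack between 0 and 0.016 m); the arm keeps its last pose, push and grip.
It fails at once if the rack is tipped by more than 0.25 rad (angle between rack's own z axis and vertical above 0.25 rad).
It fails at once if the bottle is tipped over (angle between bottle's own z axis and vertical above 0.8 rad).
It fails at once if another thing on the bench is shifted by more than 30 mm (distance of any of cap, pipette, amber_bottle, beaker, tip_box, dish from where it was at the start of the episode above 0.03 m).
It also fails if it takes over 56 s, if anything falls off the work surface, if the arm or the gripper's body presses on something with over 40 N, if the wrist force passes 120 N, or if a joint passes its speed limit or range.

### The arm

A 6-joint arm with a two-finger parallel gripper is mounted at the origin on the work surface. World frame = base frame: x ahead of the robot, y to its left, z up, the work surface at z = 0. Lengths are in m, angles in degrees, forces in N, time in s.
With the tool pointing down it reaches from about 0.25 to 0.725 m from the base axis. Payload 9.7 kg.
Tool frame: the origin (TCP) lies between the finger pads, 19 mm behind the fingertips; this is the grasp point; z points along the fingers, y is the line along which they close (so a half turn about z gives the same grasp; the last joint's range is limited). The gripper opens to 85 mm and grips with 20 to 120 N. Pads are 22 mm wide; open, the fingers measure 114 mm over their backs; the gripper's body (76 mm by 85 mm) begins 54 mm behind the grasp point. The pads swing forward as they close: fully open they stand 13 mm farther back than shut.
Start: joints at [66.979, 4.979, 10.078, 95.1, 0, 90], TCP at [0.215, 0.506, 0.25] pointing down, gripper open.
Joint ranges: [-179.16, 179.16], [-48.56, 103.87], [-65.8, 70.77], [-126.05, 130.52], [-82.76, 87.17], [-180, 180]. Speed limits (degrees/s): [127.2, 127.2, 147.25, 180, 180, 180].

### API

Orientations are given as [roll, pitch, yaw] about the fixed x, y, z axes, in that order (R = Rz(yaw) Ry(pitch) Rx(roll)).
In Python, from workcell import sensors, camera, camera_params, bot gives the robot as it stands.
- The arm moves only by the tool apply_moves, never from a script. Its argument "motion" is a list of rows, each an object with "jaw": the opening, from -1 (shut) to 1 (fully open); "xyz": the shift along the tool's x, y, z in mm, a list of three; "twist": the turn about the tool's z in rad. A call has 1 to 5 rows; each row is the pose to reach, as a shift and turn from the pose commanded when the call began, along the tool's axes at that moment; what a row does not reach only later rows make up. A row lasts 1/8 s, in which the tool goes at most 62.5 mm and 10.7 degrees, less where a joint would pass 70% of its speed; a pose out of reach is approached as far as the arm can. A call with a gripper value outside its range is refused whole. The fingers move at their own pace and stop on an object; "grip_force" is the grip in N (left out, the last holds). Time passes only in rows, so rows that repeat a pose let the fingers close. It gives the time, the measured TCP pose, the force, the opening and the grip force at its end, in the units of the state.
- sensors.get_obs(): the state, without advancing time (a new reading comes with each control period).
- camera(name): name is "scene" or "side" or "wrist"; returns (picture, depth): 400x640x3 uint8, red, green, blue; 400x640 float32, m along the optical axis (not along the pixel's ray), 0 where there is no reading.
- camera_params(name): a dict with "mtx" (3x3 intrinsics, pixels), "rvec" (rotation vector, rad) and "tvec" (3), from world to camera coordinates, as OpenCV has them. Camera axes: x right, y down, z forward; pixel columns grow to the right and rows downward; lengths in m; the calibration is good to about 2 mm. A picture is of the moment at which its call begins: read the wrist's pose just before it. camera_params takes no time and is no camera call; for the wrist camera it gives the pose at the moment of the call.
- bot.job_done(): hands the job in; it is judged then, once.
The state is a dict: "time": time; "q": joint angles; "qd": joint speeds; "joint_efforts": joint torques, N m; "ee_pos": TCP position; "tcp_rot": TCP orientation; "wrist_force": force on the tool from outside, world axes, zero at the start; "torque": the same for the moment, N m; "opening": finger opening in m; "grasp_force": force on a finger pad.
Only numpy, scipy, OpenCV 4.12 (cv2) and the standard library are available. Lean on these libraries where they do the work, as an engineer would, in place of code of your own. Each camera call takes 0.05 s, during which the arm holds its last target. There are 200 camera calls.

## Working session

There is one attempt and no reset: what is moved stays moved. The work goes in short steps, Python scripts to look and compute and a tool call to move; the robot and the scene stay as the last step left them, time stands still between calls to the robot, and variables do not carry over. Pictures are saved under pics/ and viewed, at most 10 in all, crops included, and the job is handed in when it is done.

Besides the shell and the picture viewer there is one more tool, called as a command line: name --argument value ..., lists and objects as JSON in quotes. apply_moves: Moves the arm, as the interface text tells. Its arguments: {"type":"object","properties":{"motion":{"type":"array","items":{"type":"object","properties":{"jaw":{"type":"number"},"xyz":{"type":"array","items":{"type":"number"}},"twist":{"type":"number"}}}},"grip_force":{"type":"number"}},"required":["motion"]}

```bash
mkdir -p pics; ls; cat > h.py <<'E'
import numpy as np, cv2
from workcell import sensors, camera, camera_params, bot
def P(n):
    p=camera_params(n); R,_=cv2.Rodrigues(np.array(p["rvec"],float)); return np.array(p["mtx"],float),R,np.array(p["tvec"],float).ravel()
def ray(n,uv,par=None):
    K,R,t=par or P(n); d=R.T@np.linalg.inv(K)@np.array([uv[0],uv[1],1.]); return -R.T@t,d
def plane(n,uv,z,par=None):
    o,d=ray(n,uv,par); return o+d*(z-o[2])/d[2]
def cloud(n,D,par=None):
    K,R,t=par or P(n); v,u=np.mgrid[:D.shape[0],:D.shape[1]]
    c=np.stack([(u-K[0,2])/K[0,0]*D,(v-K[1,2])/K[1,1]*D,D],-1); return (c-t)@R
E
python3 - <<'E'
from h import *
for n in("scene","side"):
    im,D=camera(n); cv2.imwrite(f"pics/{n}0.png",im[:,:,::-1]); np.savez(f"{n}0.npz",im=im,D=D)
    K,R,t=P(n); print(n,-R.T@t,R[2],K[0,0],(D>0).mean())
print(sensors.get_obs())
E
```

```text
pics
scene [ 1.4106291  -0.19995472  1.2191963 ] [-0.63736851  0.12376416 -0.76055494] 450.3353506901259 0.9927890625
side [-0.18808195 -0.7130763   1.16206753] [ 0.47300521  0.47387765 -0.74276917] 457.5110662394686 0.995609375
{'time': 0.1, 'q': array([6.69796611e+01, 5.00572659e+00, 1.00390607e+01, 9.50999893e+01,
       5.47709437e-04, 8.99997828e+01]), 'qd': array([ 0.04508227, -0.00933263,  0.12300305,  0.00552134, -0.0850632 ,
       -0.05881652]), 'joint_efforts': array([ 5.25282248e-04, -5.21560764e+01,  4.65653801e+01,  1.61053747e-02,
        2.83198216e-05,  1.35605183e-05]), 'ee_pos': array([0.21500536, 0.5060279 , 0.24937588]), 'tcp_rot': array([-1.79933345e+02, -5.47961692e-04,  1.56979878e+02]), 'wrist_force': array([-0.3363595 , -0.22127504, -0.15531798]), 'torque': array([ 0.01831298, -0.00267728,  0.00347447]), 'grasp_force': 0.0, 'opening': 0.08543318185692121}
```

View pics/scene0.png

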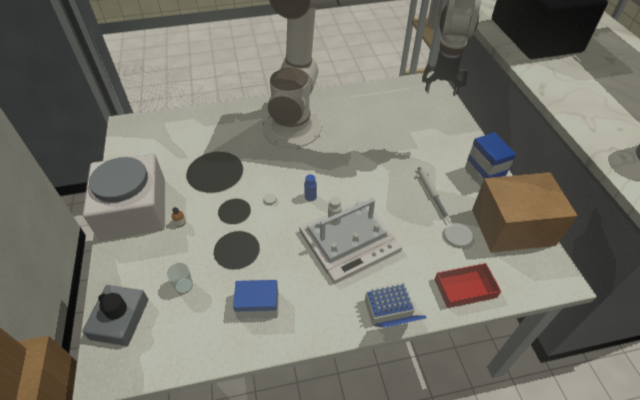

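View pics/side0.png

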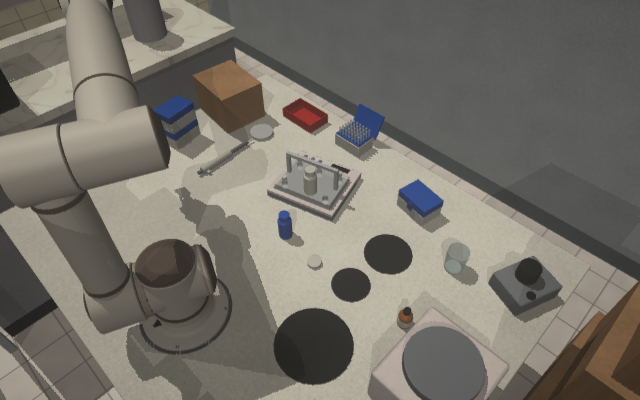

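The scene view shows three black mats at (214,172), (235,211) and (236,250), and the rack with its handle at about (345,215). The white bottle is on the rack, at (334,207) in the scene view and (310,180) in the side view. The blue bottle is the look-alike. Next I'll measure these.

```bash
python3 - <<'E'
from h import *
for n in("scene","side"):
    f=np.load(n+"0.npz"); im,D=f["im"],f["D"]; W=cloud(n,D)
    dark=(im.max(2)<70)&(abs(W[...,2])<.02)&(W[...,0]>.1)&(W[...,0]<.9)&(abs(W[...,1])<.6)
    cs,_=cv2.findContours(dark.astype(np.uint8),cv2.RETR_EXTERNAL,cv2.CHAIN_APPROX_NONE)
    for c in cs:
        if cv2.contourArea(c)<300: continue
        q=np.array([plane(n,p[0],.004) for p in c],np.float32)[:,:2]
        (cx,cy),r=cv2.minEnclosingCircle(q); print(n,"mat",np.round([cx,cy,2*r],4),"z",np.median(W[...,2][dark]))
    # rack zone
    m=(W[...,2]>.10)&(W[...,2]<.2)&(W[...,0]>.3)&(W[...,0]<.7)&(W[...,1]>-.2)&(W[...,1]<.2)
    nc,lab,st,ce=cv2.connectedComponentsWithStats(m.astype(np.uint8))
    for i in range(1,nc):
        if st[i,4]<8: continue
        w=W[lab==i]; print(n,st[i],np.round(w.min(0),3),np.round(w.max(0),3),np.round(np.median(w,0),3))
    for box in ([(295,165,405,285)] if n=="scene" else [(260,140,370,225)]):
        x0,y0,x1,y1=box; cv2.imwrite(f"pics/{n}c.png",cv2.resize(im[y0:y1,x0:x1,::-1],None,fx=5 ,fy=5,interpolation=cv2.INTER_CUBIC))
a=cv2.imread("pics/scenec.png");b=cv2.imread("pics/sidec.png");print(a.shape,b.shape)
a=cv2.resize(a,(400,436));b=cv2.resize(b,(400,309));o=np.zeros((436,800,3),np.uint8);o[:,:400]=a;o[:309,400:]=b;cv2.imwrite("pics/both.png",o)
E
```

```text
Traceback (most recent call last):
cv2.error: OpenCV(4.12.0) /io/opencv/modules/imgproc/src/shapedescr.cpp:201: error: (-215:Assertion failed) count >= 0 && (depth == CV_32F || depth == CV_32S) in function 'minEnclosingCircle'
```

Slice contiguity issue; fix that.

```bash
cat > m.py <<'E'
from h import *
for n in("scene","side"):
    f=np.load(n+"0.npz"); im,D=f["im"],f["D"]; W=cloud(n,D)
    dark=(im.max(2)<70)&(abs(W[...,2])<.02)&(W[...,0]>.1)&(W[...,0]<.9)&(abs(W[...,1])<.6)
    cs,_=cv2.findContours(dark.astype(np.uint8),cv2.RETR_EXTERNAL,cv2.CHAIN_APPROX_NONE)
    for c in cs:
        if cv2.contourArea(c)<300: continue
        q=np.ascontiguousarray(np.array([plane(n,p[0],.004)[:2] for p in c]),np.float32)
        (cx,cy),r=cv2.minEnclosingCircle(q.reshape(-1,1,2)); print(n,"mat",np.round([cx,cy,2*r],4),"z",np.median(W[...,2][dark]))
    m=(W[...,2]>.10)&(W[...,2]<.2)&(W[...,0]>.3)&(W[...,0]<.7)&(W[...,1]>-.2)&(W[...,1]<.2)
    nc,lab,st,ce=cv2.connectedComponentsWithStats(m.astype(np.uint8))
    for i in range(1,nc):
        if st[i,4]<8: continue
        w=W[lab==i]; print(n,st[i],np.round(w.min(0),3),np.round(w.max(0),3),np.round(np.median(w,0),3))
    x0,y0,x1,y1=(295,185,405,285) if n=="scene" else (260,140,370,220)
    cv2.imwrite(f"pics/{n}c.png",cv2.resize(im[y0:y1,x0:x1,::-1],(400,(y1-y0)*400//110),interpolation=cv2.INTER_CUBIC))
a=cv2.imread("pics/scenec.png");b=cv2.imread("pics/sidec.png")
o=np.zeros((400,800,3),np.uint8);o[:len(a),:400]=a;o[:len(b),400:]=b;cv2.imwrite("pics/both.png",o)
E
python3 m.py
```

```text
scene mat [ 0.5525 -0.286   0.1391] z 0.004156562645347695
scene mat [ 0.3888 -0.2776  0.1049] z 0.004156562645347695
scene mat [ 0.1809 -0.3289  0.2072] z 0.004156562645347695
scene [308 175   7   8  20] [ 0.372 -0.014  0.1  ] [0.404 0.008 0.105] [ 0.391 -0.001  0.102]
scene [320 197  55  35 579] [ 0.524 -0.019  0.101] [0.615 0.169 0.154] [0.566 0.047 0.136]
side mat [ 0.1778 -0.3292  0.2123] z 0.0024817909731271494
side mat [ 0.3852 -0.2773  0.112 ] z 0.0024817909731271494
side mat [ 0.548  -0.2853  0.1465] z 0.0024817909731271494
side [286 151  53  34 545] [ 0.513 -0.019  0.1  ] [0.611 0.168 0.153] [0.556 0.044 0.133]
```

View pics/both.png

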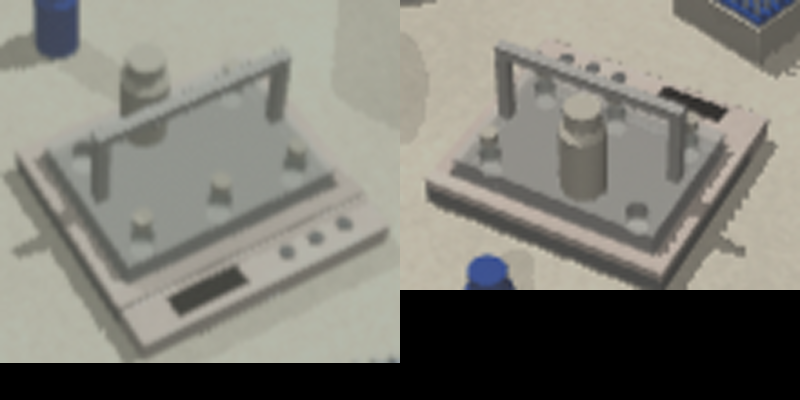

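The crops show the bottle on the near side of the bar, with the handle yawed. The 150 mm mat is at (0.550, -0.286). Next I'll fit the bar line and the bottle's cap.

```bash
python3 - <<'E'
from h import *
for n in("scene","side"):
    f=np.load(n+"0.npz"); im,D=f["im"],f["D"]; W=cloud(n,D)
    w=W[(W[...,2]>.10)&(W[...,2]<.2)&(W[...,0]>.48)&(W[...,0]<.7)&(W[...,1]>-.1)&(W[...,1]<.2)]
    c=w[w[:,2]>.1445]; print(n,"cap",len(c),c.min(0).round(4),c.max(0).round(4),c.mean(0).round(4))
    cx=c.mean(0)[:2]
    b=w[(w[:,2]>.134)&(w[:,2]<.1445)]; b=b[np.hypot(*(b[:,:2]-cx).T)>.028]
    vx,vy,x0,y0=cv2.fitLine(b[:,:2].astype(np.float32),cv2.DIST_HUBER,0,.01,.01).ravel()
    d=np.array([vx,vy])*np.sign(vy); nrm=np.array([d[1],-d[0]]); s=(b[:,:2]-[x0,y0])@d; e=(b[:,:2]-[x0,y0])@nrm
    k=abs(e)<.012; mid=np.array([x0,y0])+d*(s[k].min()+s[k].max())/2
    print("bar",len(b),"yaw(y axis vs world y)",np.degrees(np.arctan2(-d[0],d[1])),"mid",mid,"len",np.ptp(s[k]),"z",np.percentile(b[:,2],[5,50,95]),"w",e.std(), "cap dist",(cx-mid)@nrm,(cx-mid)@d)
E
```

```text
scene cap 84 [0.5238 0.0264 0.1447] [0.6008 0.1063 0.1536] [0.5435 0.0435 0.1489]
bar 236 yaw(y axis vs world y) 16.38728 mid [0.58145328 0.0746086 ] len 0.19080843053018098 z [0.13529447 0.13886902 0.14294902] w 0.004213663775049076 cap dist -0.04520834430103009 -0.01917106515272623
side cap 62 [0.5198 0.0254 0.1446] [0.5525 0.0601 0.153 ] [0.5362 0.0425 0.1471]
bar 162 yaw(y axis vs world y) 16.317755 mid [0.57469897 0.07614366] len 0.19006594741505628 z [0.13469862 0.13678631 0.1408411 ] w 0.004316702434749405 cap dist -0.046438449841673834 -0.02144111478954056
```

```bash
python3 - <<'E'
from h import *
n="scene";f=np.load(n+"0.npz"); im,D=f["im"],f["D"]; W=cloud(n,D)
w=W[(W[...,2]>.03)&(W[...,2]<.3)].reshape(-1,3)
for x in np.arange(.2,.8,.1):
  print(round(x,1),[int(1000*max(w[(abs(w[:,0]-x-.05)<.05)&(abs(w[:,1]-y-.05)<.05),2],default=0)) for y in np.arange(-.5,.6,.1)])
E
```

```text
0.2 [0, 0, 0, 0, 0, 0, 0, 0, 0, 299, 299]
0.3 [77, 0, 0, 0, 104, 103, 0, 0, 0, 30, 156]
0.4 [80, 0, 0, 0, 101, 72, 77, 0, 0, 0, 156]
0.5 [0, 0, 0, 0, 137, 153, 145, 32, 0, 0, 165]
0.6 [89, 0, 0, 0, 142, 144, 80, 34, 0, 0, 166]
0.7 [0, 78, 80, 80, 34, 34, 31, 40, 42, 43, 165]
0.8 [0, 0, 78, 79, 0, 90, 92, 42, 42, 43, 0]
```

apply_moves --motion '[{"xyz": [-20, -10, -50], "jaw": 1}, {"xyz": [-70, -40, -60], "twist": -0.15, "jaw": 1}, {"xyz": [-120, -75, -60], "twist": -0.3, "jaw": 1}, {"xyz": [-170, -105, -60], "twist": -0.45, "jaw": 1}, {"xyz": [-220, -135, -60], "twist": -0.6, "jaw": 1}]'

```text
validation failed for argument at $.mo...
```

apply_moves --motion '[{"xyz": [-20, -10, -50], "twist": 0, "jaw": 1}, {"xyz": [-70, -40, -60], "twist": -0.15, "jaw": 1}, {"xyz": [-120, -75, -60], "twist": -0.3, "jaw": 1}, {"xyz": [-170, -105, -60], "twist": -0.45, "jaw": 1}, {"xyz": [-220, -135, -60], "twist": -0.6, "jaw": 1}]'

```text
time: 0.72
ee_pos: [0.3655, 0.2943, 0.3098]
tcp_rot: [-180.0, -0.0, -168.3]
wrist_force: [1.1, 1.4, -0.5]
opening: 0.0853
grasp_force: 0.0
```

apply_moves --motion '[{"xyz": [-28, -54, 0], "twist": -0.087, "jaw": 1}, {"xyz": [-56, -108, 0], "twist": -0.087, "jaw": 1}, {"xyz": [-84, -161, 0], "twist": -0.087, "jaw": 1}, {"xyz": [-112, -215, 0], "twist": -0.087, "jaw": 1}, {"xyz": [-140, -268, 0], "twist": -0.087, "jaw": 1}]'

```text
time: 1.35
ee_pos: [0.5557, 0.0589, 0.3097]
tcp_rot: [180.0, -0.0, -163.7]
wrist_force: [0.8, 0.7, -0.2]
opening: 0.0857
grasp_force: 0.0
```

```bash
python3 - <<'E'
from h import *
p=P("wrist"); im,D=camera("wrist"); cv2.imwrite("pics/w1.png",im[:,:,::-1]); np.savez("w1.npz",im=im,D=D,K=p[0],R=p[1],t=p[2])
o=sensors.get_obs(); print(o["ee_pos"],o["tcp_rot"],o["q"]); print(-p[1].T@p[2],p[1][2])
E
```

```text
[0.55891338 0.05419011 0.30792164] [-1.79884351e+02 -7.93502020e-02 -1.63849577e+02] [  5.59867937   8.47823558  20.45943494 102.03802965  -0.12822442
 -10.55176043]
[0.48136306 0.03705979 0.43334472] [ 0.29128034  0.08710653 -0.95266375]
```

View pics/w1.png

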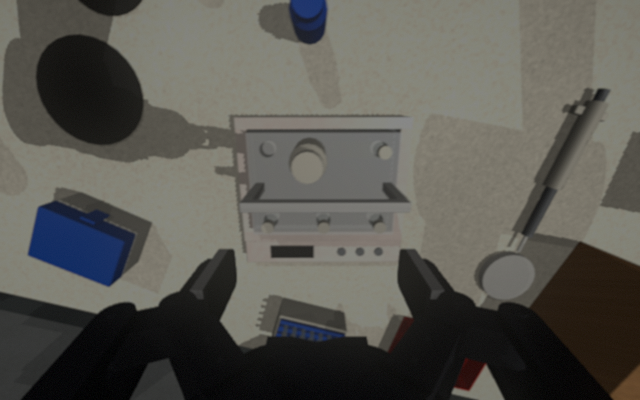

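The wrist view shows the cap top at (307,163) and the bar horizontal at about row 206, so the yaw is right. I'll measure from a settled shot.

```bash
cat > w.py <<'E'
from h import *
def shot(name):
    p=P("wrist"); im,D=camera("wrist"); cv2.imwrite(f"pics/{name}.png",im[:,:,::-1]); return im,D,p
def bar(W,yaw):
    d=np.array([-np.sin(yaw),np.cos(yaw)])
E
python3 - <<'E'
from w import *
shot("w2a"); im,D,p=shot("w2"); W=cloud("wrist",D,p)
z=W[...,2]; roi=np.zeros(z.shape,bool); roi[110:260,225:415]=1
c=roi&(z>.1455)&(z<.17); nc,lab,st,ce=cv2.connectedComponentsWithStats(c.astype(np.uint8)); i=1+np.argmax(st[1:,4]); w=W[lab==i]
print("cap",st[i],w.min(0).round(4),w.max(0).round(4),w.mean(0).round(4))
(u,v),r=cv2.minEnclosingCircle(cv2.findNonZero((lab==i).astype(np.uint8))); print("ray",u,v,plane("wrist",(u,v),.15,p).round(4))
cap=((w.min(0)+w.max(0))/2)[:2]
# triangulate with side view cap centroid
f=np.load("side0.npz"); Ws=cloud("side",f["D"]); m=(Ws[...,2]>.147)&(Ws[...,2]<.17)&(np.hypot(Ws[...,0]-.537,Ws[...,1]-.043)<.04)
vv,uu=np.nonzero(m); us=((uu.min()+uu.max())/2,(vv.min()+vv.max())/2)
o1,d1=ray("wrist",(u,v),p);o2,d2=ray("side",us); A=np.stack([d1,-d2],1); s=np.linalg.lstsq(A,o2-o1,rcond=None)[0]
print("tri",(o1+s[0]*d1).round(4),(o2+s[1]*d2).round(4))
b=roi&(z>.134)&(z<.1455)&(np.hypot(W[...,0]-cap[0],W[...,1]-cap[1])>.028); b=W[b]
vx,vy,x0,y0=cv2.fitLine(b[:,:2].astype(np.float32),cv2.DIST_HUBER,0,.01,.01).ravel(); d=np.array([vx,vy])*np.sign(vy); n=np.array([d[1],-d[0]])
s=(b[:,:2]-[x0,y0])@d; e=(b[:,:2]-[x0,y0])@n; k=abs(e)<.012
mid=np.array([x0,y0])+d*(s[k].min()+s[k].max())/2+n*(np.percentile(e[k],2)+np.percentile(e[k],98))/2
print("bar",len(b),np.degrees(np.arctan2(-d[0],d[1])),mid,np.ptp(s[k]),np.ptp(np.percentile(e[k],[2,98])),"z",np.median(b[:,2]),"cap rel",(cap-mid)@n,(cap-mid)@d)
o=sensors.get_obs(); print(o["ee_pos"],o["tcp_rot"])
E
```

```text
cap [294 151  33  32 830] [0.5222 0.0283 0.1455] [0.5555 0.0614 0.1518] [0.5384 0.0447 0.1497]
ray 310.2769470214844 166.62454223632812 [0.5384 0.0448 0.15  ]
tri [0.5396 0.045  0.1439] [0.5384 0.0459 0.1437]
bar 1980 16.508135 [0.57830535 0.07644318] 0.1914061226567893 0.011633586217511144 z 0.13959354105520627 cap rel -0.04682761216443942 -0.019073312931058017
[0.5558799  0.05846153 0.3084443 ] [ 1.79983581e+02 -1.39790486e-01 -1.63881958e+02]
```

apply_moves --motion '[{"xyz": [20, -8, 20], "twist": 0, "jaw": 1}, {"xyz": [20, -8, 70], "twist": 0, "jaw": 1}, {"xyz": [20, -8, 120], "twist": 0, "jaw": 1}, {"xyz": [20, -8, 165], "twist": 0, "jaw": 1}, {"xyz": [20, -8, 200], "twist": 0, "jaw": 1}]'

```text
time: 2.12
ee_pos: [0.5366, 0.0483, 0.108]
tcp_rot: [180.0, -0.1, -163.6]
wrist_force: [-0.3, -0.1, 1.1]
opening: 0.0851
grasp_force: 0.0
```

apply_moves --motion '[{"xyz": [0, 0, 0], "twist": 0, "jaw": 1}, {"xyz": [0, 0, 0], "twist": 0, "jaw": 0.3}, {"xyz": [0, 0, 0], "twist": 0, "jaw": -0.2}, {"xyz": [0, 0, 0], "twist": 0, "jaw": -0.4}, {"xyz": [0, 0, 0], "twist": 0, "jaw": -0.4}]' --grip_force 35

```text
time: 2.75
ee_pos: [0.5389, 0.0474, 0.112]
tcp_rot: [-180.0, 0.2, -163.7]
wrist_force: [0.4, -0.6, 6.4]
opening: 0.0434
grasp_force: 34.7
```

apply_moves --motion '[{"xyz": [0, 0, -15], "twist": 0, "jaw": -0.4}, {"xyz": [0, 0, -45], "twist": 0, "jaw": -0.4}, {"xyz": [0, 0, -85], "twist": 0, "jaw": -0.4}, {"xyz": [0, 0, -120], "twist": 0, "jaw": -0.4}, {"xyz": [0, 0, -120], "twist": 0, "jaw": -0.4}]'

```text
time: 3.38
ee_pos: [0.5389, 0.0475, 0.2339]
tcp_rot: [-179.9, 0.3, -163.7]
wrist_force: [0.4, 1.0, -1.7]
opening: 0.0431
grasp_force: 35.7
```

```bash
python3 - <<'E'
from w import *
im,D=camera("side");cv2.imwrite("pics/s3.png",im[100:320,180:480,::-1].repeat(2,0).repeat(2,1))
W=cloud("side",D); np.savez("s3.npz",im=im,D=D)
o=sensors.get_obs();print(o["ee_pos"],o["tcp_rot"],o["opening"],o["grasp_force"],o["wrist_force"])
E
```

```text
[0.53840263 0.04749175 0.23169705] [-1.79973582e+02  1.49837064e-01 -1.63660896e+02] 0.043008397998695255 35.67502570222132 [ 0.98113037  0.67703362 -1.87181586]
```

View pics/s3.png

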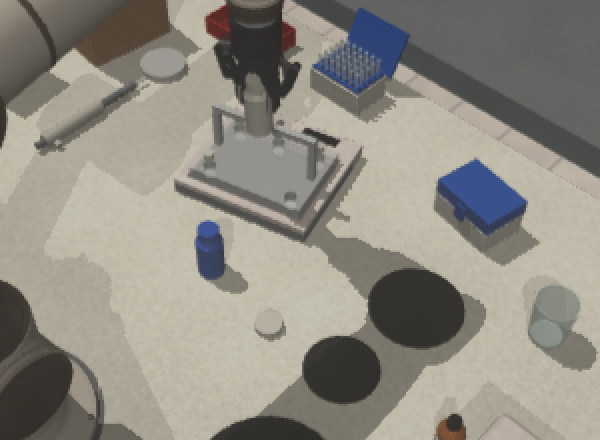

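The side view shows the bottle held upright above the rack. I'll carry it to the mat.

apply_moves --motion '[{"xyz": [6, -22, 0], "twist": 0, "jaw": -0.4}, {"xyz": [16, -62, 0], "twist": 0, "jaw": -0.4}, {"xyz": [27, -105, 0], "twist": 0, "jaw": -0.4}, {"xyz": [38, -148, 0], "twist": 0, "jaw": -0.4}, {"xyz": [49, -191, 0], "twist": 0, "jaw": -0.4}]'

```text
time: 4.05
ee_pos: [0.544, -0.1509, 0.2288]
tcp_rot: [179.9, -0.1, -163.7]
wrist_force: [-0.0, 0.0, -0.7]
opening: 0.0435
grasp_force: 35.7
```

apply_moves --motion '[{"xyz": [11, -43, 10], "twist": 0, "jaw": -0.4}, {"xyz": [22, -85, 20], "twist": 0, "jaw": -0.4}, {"xyz": [30, -118, 40], "twist": 0, "jaw": -0.4}, {"xyz": [34, -132, 70], "twist": 0, "jaw": -0.4}, {"xyz": [34, -132, 100], "twist": 0, "jaw": -0.4}]'

```text
time: 4.68
ee_pos: [0.5482, -0.2869, 0.1275]
tcp_rot: [179.9, -0.1, -163.8]
wrist_force: [0.9, 0.1, -2.0]
opening: 0.0433
grasp_force: 35.7
```

apply_moves --motion '[{"xyz": [0, 0, 20], "twist": 0, "jaw": -0.4}, {"xyz": [0, 0, 40], "twist": 0, "jaw": -0.4}, {"xyz": [0, 0, 48], "twist": 0, "jaw": -0.4}, {"xyz": [0, 0, 48], "twist": 0, "jaw": -0.4}]'

```text
time: 5.18
ee_pos: [0.5486, -0.2856, 0.0812]
tcp_rot: [179.9, -0.1, -163.7]
wrist_force: [-0.6, 0.1, -2.2]
opening: 0.043
grasp_force: 35.7
```

```bash
python3 - <<'E'
from w import *
im,D=camera("side");np.savez("s4.npz",im=im,D=D)
o=sensors.get_obs();e=o["ee_pos"];print(e,o["tcp_rot"],o["opening"],o["grasp_force"],o["wrist_force"])
K,R,t=P("side")
q=K@(R@np.array([.55,-.286,.004])+t);q=(q[:2]/q[2]).astype(int);print(q)
x,y=q; cv2.imwrite("pics/s4.png",cv2.resize(im[y-80:y+60,x-100:x+100,::-1],(800,560)))
E
```

```text
[ 0.54902327 -0.28579388  0.08209079] [ 1.79985933e+02 -1.19611286e-02 -1.63655818e+02] 0.043266214486764216 35.742879991885275 [-0.09003028  0.24986023 -1.50501917]
[388 252]
```

View pics/s4.png

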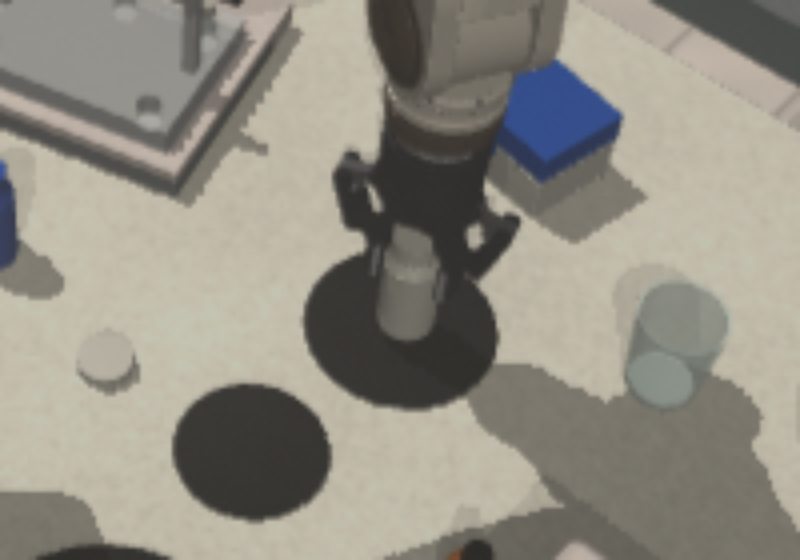

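The bottle is upright over the centre of the large mat, its foot at crop pixel (407,338). I'll lower it the rest of the way.

apply_moves --motion '[{"xyz": [0, 0, 5], "twist": 0, "jaw": -0.4}, {"xyz": [0, 0, 9], "twist": 0, "jaw": -0.4}, {"xyz": [0, 0, 12], "twist": 0, "jaw": -0.4}, {"xyz": [0, 0, 12], "twist": 0, "jaw": -0.4}]'

```text
time: 5.72
ee_pos: [0.5489, -0.2858, 0.0697]
tcp_rot: [180.0, -0.0, -163.7]
wrist_force: [-0.4, -0.3, -1.8]
opening: 0.0434
grasp_force: 35.8
```

apply_moves --motion '[{"xyz": [0, 0, 1], "twist": 0, "jaw": -0.4}, {"xyz": [0, 0, 2], "twist": 0, "jaw": -0.4}, {"xyz": [0, 0, 2], "twist": 0, "jaw": -0.4}]'

```text
time: 6.1
ee_pos: [0.5491, -0.2859, 0.0679]
tcp_rot: [180.0, -0.0, -163.7]
wrist_force: [-0.9, 1.0, -0.8]
opening: 0.0433
grasp_force: 35.8
```

apply_moves --motion '[{"xyz": [0, 0, 1], "twist": 0, "jaw": -0.4}, {"xyz": [0, 0, 2], "twist": 0, "jaw": -0.4}, {"xyz": [0, 0, 2], "twist": 0, "jaw": -0.4}]'

```text
time: 6.48
ee_pos: [0.5491, -0.2859, 0.0662]
tcp_rot: [-180.0, 0.0, -163.7]
wrist_force: [0.2, 0.2, -0.2]
opening: 0.0432
grasp_force: 35.7
```

```bash
python3 - <<'E'
from w import *
f=[sensors.get_obs() for _ in range(1)][0]; print(f["wrist_force"],f["ee_pos"])
im,D=camera("side");W=cloud("side",D)
m=(np.hypot(W[...,0]-.549,W[...,1]+.286)<.03)&(im.max(2)>90)&(W[...,2]>-.01)
v,u=np.nonzero(m); print("lowest",v.max(),u[v==v.max()],W[m][:,2].min())
# foot front edge expected at z=.004
K,R,t=P("side")
for z in(.004,.008,.012):
    q=K@(R@np.array([.549-.0155,-.286-.0155,z])+t);print(z,q[:2]/q[2])
E
```

```text
[ 0.23952867  0.16814216 -0.17550733] [ 0.54914949 -0.28592644  0.06616871]
lowest 259 [387 388 389 390 391] 0.0022764036378259763
0.004 [389.02529988 258.91562736]
0.008 [389.17411636 258.16138624]
0.012 [389.32356876 257.40392216]
```

Touchdown: the force has dropped to about zero and the foot is at mat level. Releasing and retreating.

apply_moves --motion '[{"xyz": [0, 0, 0], "twist": 0, "jaw": 0.1}, {"xyz": [0, 0, 0], "twist": 0, "jaw": 0.3}, {"xyz": [0, 0, 0], "twist": 0, "jaw": 0.6}, {"xyz": [0, 0, 0], "twist": 0, "jaw": 0.8}, {"xyz": [0, 0, 0], "twist": 0, "jaw": 0.8}]'

```text
time: 7.15
ee_pos: [0.5491, -0.2859, 0.066]
tcp_rot: [180.0, -0.0, -163.7]
wrist_force: [0.6, 0.1, -0.3]
opening: 0.0767
grasp_force: 0.0
```

apply_moves --motion '[{"xyz": [0, 0, -15], "twist": 0, "jaw": 0.8}, {"xyz": [0, 0, -50], "twist": 0, "jaw": 0.8}, {"xyz": [0, 0, -100], "twist": 0, "jaw": 0.8}, {"xyz": [0, 0, -150], "twist": 0, "jaw": 0.8}, {"xyz": [0, 0, -200], "twist": 0, "jaw": 0.8}]'

```text
time: 7.78
ee_pos: [0.5488, -0.2857, 0.269]
tcp_rot: [-179.9, 0.1, -163.7]
wrist_force: [2.0, -1.0, -0.0]
opening: 0.0766
grasp_force: 0.0
```

```bash
python3 - <<'E'
from w import *
for n in("side","scene"):
    im,D=camera(n);W=cloud(n,D); m=(np.hypot(W[...,0]-.549,W[...,1]+.286)<.06)&(W[...,2]>.08)&(W[...,2]<.12); w=W[m]
    print(n,len(w),w.min(0).round(3),w.max(0).round(3)); np.savez(n+"5.npz",im=im,D=D)
im=np.load("side5.npz")["im"]; cv2.imwrite("pics/s5.png",cv2.resize(im[100:320,240:540,::-1],(750,550)))
o=sensors.get_obs();print(o["ee_pos"],o["tcp_rot"],o["q"])
E
```

```text
side 131 [ 0.528 -0.306  0.08 ] [ 0.563 -0.272  0.107]
scene 128 [ 0.533 -0.306  0.081] [ 0.57  -0.272  0.109]
[ 0.54999856 -0.28635202  0.27369142] [-179.61096175    0.40440245 -163.65626803] [-2.75031647e+01  1.51430884e+01  2.43631296e+01  9.86588912e+01
 -4.35268527e-04 -4.38455258e+01]
```

View pics/s5.png

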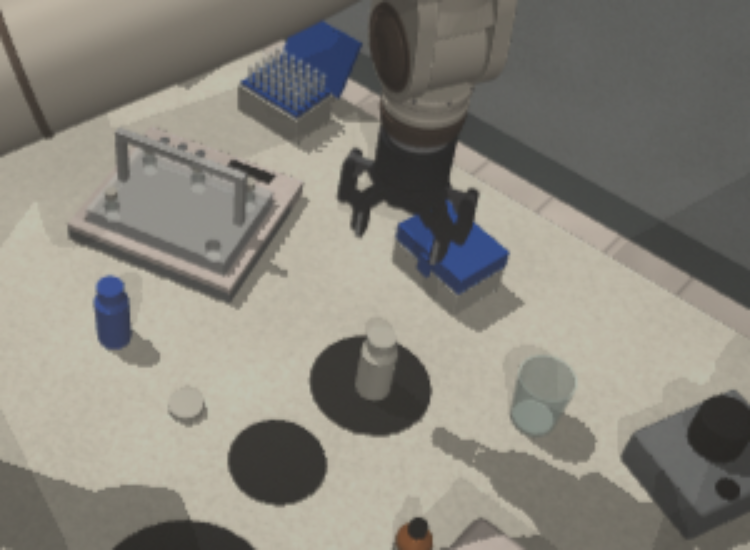

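The bottle stands on the mat, let go of, and the rack is undisturbed. Now I'll move above the handle with the tool turned 90°.

apply_moves --motion '[{"xyz": [-15, 38, 0], "twist": -0.17, "jaw": 1}, {"xyz": [-36, 94, 0], "twist": -0.34, "jaw": 1}, {"xyz": [-57, 150, 0], "twist": -0.51, "jaw": 1}, {"xyz": [-78, 205, 0], "twist": -0.68, "jaw": 1}, {"xyz": [-98, 256, 0], "twist": -0.85, "jaw": 1}]'

```text
time: 8.5
ee_pos: [0.5708, -0.0107, 0.2668]
tcp_rot: [-180.0, 0.0, -114.6]
wrist_force: [0.8, -0.4, 0.2]
opening: 0.0854
grasp_force: 0.0
```

apply_moves --motion '[{"xyz": [-40, 15, 0], "twist": -0.17, "jaw": 1}, {"xyz": [-70, 26, 0], "twist": -0.34, "jaw": 1}, {"xyz": [-86, 32, 0], "twist": -0.51, "jaw": 1}, {"xyz": [-86, 32, 0], "twist": -0.68, "jaw": 1}, {"xyz": [-86, 32, 0], "twist": -0.724, "jaw": 1}]'

```text
time: 9.12
ee_pos: [0.5782, 0.0792, 0.2666]
tcp_rot: [-180.0, -0.0, -73.2]
wrist_force: [-0.8, -0.0, 0.2]
opening: 0.0854
grasp_force: 0.0
```

apply_moves --motion '[{"xyz": [0, 0, 0], "twist": 0, "jaw": 1}, {"xyz": [0, 0, 0], "twist": 0, "jaw": 1}]'

```text
time: 9.38
ee_pos: [0.5783, 0.0787, 0.2663]
tcp_rot: [-180.0, -0.0, -73.5]
wrist_force: [0.2, -0.3, 0.5]
opening: 0.0852
grasp_force: 0.0
```

```bash
cat > bar.py <<'E'
from w import *
import sys
im,D,p=shot(sys.argv[1]); W=cloud("wrist",D,p); o=sensors.get_obs()
z=W[...,2]; b=W[(z>float(sys.argv[2])-.012)&(z<float(sys.argv[2])+.012)&(np.hypot(W[...,0]-.5783,W[...,1]-.0764)<.115)]
vx,vy,x0,y0=cv2.fitLine(b[:,:2].astype(np.float32),cv2.DIST_HUBER,0,.01,.01).ravel(); d=np.array([vx,vy])*np.sign(vy); n=np.array([d[1],-d[0]])
s=(b[:,:2]-[x0,y0])@d; e=(b[:,:2]-[x0,y0])@n; k=abs(e)<.012
mid=np.array([x0,y0])+d*(s[k].min()+s[k].max())/2+n*(np.percentile(e[k],2)+np.percentile(e[k],98))/2
print("bar",len(b),np.degrees(np.arctan2(-d[0],d[1])),mid,"len",np.ptp(s[k]),"w",np.ptp(np.percentile(e[k],[2,98])),"z",np.median(b[:,2]))
print(o["ee_pos"],o["tcp_rot"],"off n,d",(o["ee_pos"][:2]-mid)@n,(o["ee_pos"][:2]-mid)@d)
E
python3 bar.py w6 .1396
```

```text
bar 2542 16.401684 [0.57897241 0.07646203] len 0.19111646178078487 w 0.011487145452780644 z 0.13972213953083834
[0.57833998 0.07873434 0.26622614] [-1.79987585e+02 -1.17994790e-03 -7.35352511e+01] off n,d 3.494508636622275e-05 0.0023584258045582047
```

View pics/w6.png

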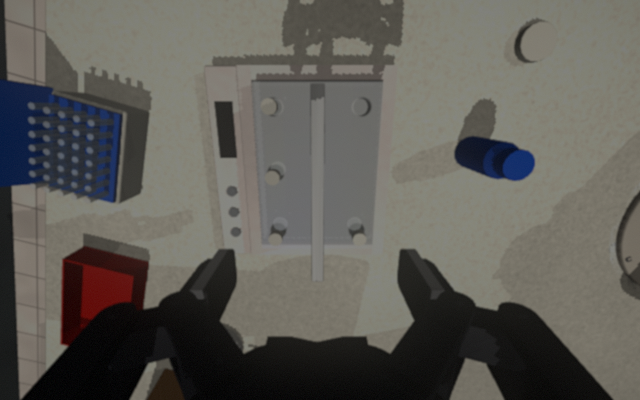

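The wrist view shows the bar vertical at column 317, centred between the fingers, and all four vials in place. The offset is about 0 mm. Descending.

apply_moves --motion '[{"xyz": [0, 0, 25], "twist": 0, "jaw": 1}, {"xyz": [0, 0, 65], "twist": 0, "jaw": 1}, {"xyz": [0, 0, 105], "twist": 0, "jaw": 1}, {"xyz": [0, 0, 128], "twist": 0, "jaw": 1}, {"xyz": [0, 0, 133], "twist": 0, "jaw": 1}]'

```text
time: 10.05
ee_pos: [0.5775, 0.0786, 0.1315]
tcp_rot: [179.9, 0.0, -73.5]
wrist_force: [-0.5, 0.5, 0.1]
opening: 0.0856
grasp_force: 0.0
```

apply_moves --motion '[{"xyz": [0, 0, 0], "twist": 0, "jaw": 0.5}, {"xyz": [0, 0, 0], "twist": 0, "jaw": 0}, {"xyz": [0, 0, 0], "twist": 0, "jaw": -0.4}, {"xyz": [0, 0, 0], "twist": 0, "jaw": -0.7}, {"xyz": [0, 0, 0], "twist": 0, "jaw": -1}]' --grip_force 70

```text
time: 10.68
ee_pos: [0.5781, 0.0787, 0.1333]
tcp_rot: [180.0, -0.0, -73.5]
wrist_force: [-3.3, -1.4, 3.1]
opening: 0.0108
grasp_force: 69.0
```

apply_moves --motion '[{"xyz": [0, 0, 0], "twist": 0, "jaw": -1}, {"xyz": [0, 0, 0], "twist": 0, "jaw": -1}, {"xyz": [0, 0, 0], "twist": 0, "jaw": -1}]' --grip_force 90

```text
time: 11.05
ee_pos: [0.5782, 0.0787, 0.1334]
tcp_rot: [180.0, -0.0, -73.5]
wrist_force: [-4.3, -2.2, 6.3]
opening: 0.0103
grasp_force: 88.4
```

apply_moves --motion '[{"xyz": [0, 0, -2], "twist": 0, "jaw": -1}, {"xyz": [0, 0, -5], "twist": 0, "jaw": -1}, {"xyz": [0, 0, -9], "twist": 0, "jaw": -1}, {"xyz": [0, 0, -13], "twist": 0, "jaw": -1}, {"xyz": [0, 0, -17], "twist": 0, "jaw": -1}]'

```text
time: 11.68
ee_pos: [0.5784, 0.0788, 0.1503]
tcp_rot: [-180.0, 0.0, -73.5]
wrist_force: [-0.9, -0.3, -3.5]
opening: 0.0103
grasp_force: 87.7
```

```bash
cat > tilt.py <<'E'
from h import *
o=sensors.get_obs();e=o["ee_pos"];print(e,o["tcp_rot"],o["opening"],o["grasp_force"],o["wrist_force"])
im,D=camera("scene");np.savez("sc7.npz",im=im,D=D)
for n,D in(("scene",D),("side",camera("side")[1])):
    W=cloud(n,D).reshape(-1,3); d=np.array([-np.sin(.287),np.cos(.287)]);q=W[:,:2]-[.5783,.0764]; s=q@d; x=q@[d[1],-d[0]]
    zd=e[2]-.083  # deck height
    k=(abs(s)<.10)&(abs(x)<.07)&(abs(W[:,2]-zd)<.012); A=np.c_[x[k],s[k],np.ones(k.sum())]
    c=np.linalg.lstsq(A,W[k,2],rcond=None)[0]; r=abs(W[k,2]-A@c)<.004; c=np.linalg.lstsq(A[r],W[k,2][r],rcond=None)[0]
    print(n,k.sum(),"deck tilt x,y (rad)",c[:2].round(4),"z",c[2].round(4),"expected",zd.round(4))
E
python3 tilt.py
```

```text
[0.57844039 0.07882874 0.15026962] [-1.79993251e+02  2.70946287e-04 -7.34775782e+01] 0.010307485731496289 87.66654968261719 [-0.89023797 -0.33531635 -3.46297391]
scene 1637 deck tilt x,y (rad) [-0.004   0.0006] z 0.0663 expected 0.0673
side 1526 deck tilt x,y (rad) [-0.0003 -0.0013] z 0.0647 expected 0.0673
```

The rack is level and rising with the gripper, and I've confirmed it's clear of the block. Lifting the rest.

apply_moves --motion '[{"xyz": [0, 0, -6], "twist": 0, "jaw": -1}, {"xyz": [0, 0, -16], "twist": 0, "jaw": -1}, {"xyz": [0, 0, -28], "twist": 0, "jaw": -1}, {"xyz": [0, 0, -42], "twist": 0, "jaw": -1}, {"xyz": [0, 0, -56], "twist": 0, "jaw": -1}]'

```text
time: 12.4
ee_pos: [0.5785, 0.0788, 0.2073]
tcp_rot: [-180.0, -0.0, -73.5]
wrist_force: [1.0, 0.1, -3.0]
opening: 0.0098
grasp_force: 87.8
```

apply_moves --motion '[{"xyz": [0, 0, -14], "twist": 0, "jaw": -1}, {"xyz": [0, 0, -28], "twist": 0, "jaw": -1}, {"xyz": [0, 0, -38], "twist": 0, "jaw": -1}, {"xyz": [0, 0, -44], "twist": 0, "jaw": -1}, {"xyz": [0, 0, -47], "twist": 0, "jaw": -1}]'

```text
time: 13.02
ee_pos: [0.5784, 0.0788, 0.2531]
tcp_rot: [180.0, 0.0, -73.5]
wrist_force: [0.1, 0.6, -3.7]
opening: 0.0101
grasp_force: 87.8
```

apply_moves --motion '[{"xyz": [0, 0, 0], "twist": 0, "jaw": -1}, {"xyz": [0, 0, 0], "twist": 0, "jaw": -1}, {"xyz": [0, 0, 0], "twist": 0, "jaw": -1}, {"xyz": [0, 0, 0], "twist": 0, "jaw": -1}, {"xyz": [0, 0, 0], "twist": 0, "jaw": -1}]'

```text
time: 13.65
ee_pos: [0.5784, 0.0788, 0.2529]
tcp_rot: [180.0, -0.0, -73.5]
wrist_force: [1.0, 0.0, -4.2]
opening: 0.0103
grasp_force: 87.8
```

apply_moves --motion '[{"xyz": [0, 0, 0], "twist": 0, "jaw": -1}, {"xyz": [0, 0, 0], "twist": 0, "jaw": -1}, {"xyz": [0, 0, 0], "twist": 0, "jaw": -1}, {"xyz": [0, 0, 0], "twist": 0, "jaw": -1}, {"xyz": [0, 0, 0], "twist": 0, "jaw": -1}]'

```text
time: 14.28
ee_pos: [0.5784, 0.0788, 0.253]
tcp_rot: [-180.0, 0.0, -73.5]
wrist_force: [-0.0, 0.2, -5.3]
opening: 0.0101
grasp_force: 87.8
```

apply_moves --motion '[{"xyz": [0, 0, 0], "twist": 0, "jaw": -1}, {"xyz": [0, 0, 0], "twist": 0, "jaw": -1}, {"xyz": [0, 0, 0], "twist": 0, "jaw": -1}, {"xyz": [0, 0, 0], "twist": 0, "jaw": -1}, {"xyz": [0, 0, 0], "twist": 0, "jaw": -1}]'

```text
time: 14.9
ee_pos: [0.5784, 0.0788, 0.253]
tcp_rot: [180.0, -0.0, -73.5]
wrist_force: [0.3, -0.2, -3.8]
opening: 0.0103
grasp_force: 87.8
```

apply_moves --motion '[{"xyz": [0, 0, 0], "twist": 0, "jaw": -1}, {"xyz": [0, 0, 0], "twist": 0, "jaw": -1}, {"xyz": [0, 0, 0], "twist": 0, "jaw": -1}, {"xyz": [0, 0, 0], "twist": 0, "jaw": -1}, {"xyz": [0, 0, 0], "twist": 0, "jaw": -1}]'

```text
time: 15.52
ee_pos: [0.5784, 0.0788, 0.253]
tcp_rot: [180.0, 0.0, -73.5]
wrist_force: [0.1, 0.6, -3.8]
opening: 0.0107
grasp_force: 87.8
```

```bash
python3 tilt.py; python3 - <<'E'
import numpy as np,cv2
im=np.load("sc7.npz")["im"]; cv2.imwrite("pics/s8.png",cv2.resize(im[110:310,150:450,::-1],(780,520)))
E
```

```text
[0.57837297 0.07884091 0.25298458] [ 1.79999687e+02  1.07046005e-03 -7.34758416e+01] 0.010671261470321283 87.7969479560852 [ 0.116184    0.63236786 -3.805495  ]
scene 1814 deck tilt x,y (rad) [-0.0016 -0.0011] z 0.169 expected 0.17
side 1630 deck tilt x,y (rad) [-0.0056  0.002 ] z 0.167 expected 0.17
```

View pics/s8.png

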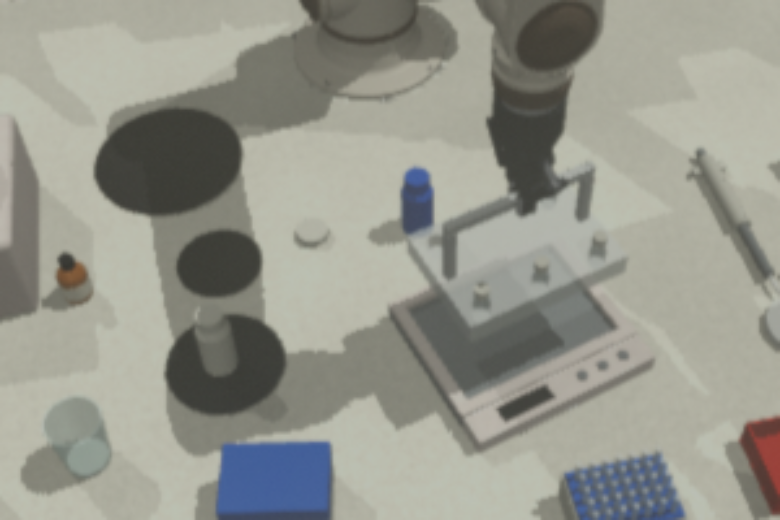

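The scene view shows the rack held level above the empty recess with its vials in place, and the bottle upright on the mat at crop pixel (215,345). Handing in.

```bash
python3 -c "
from workcell import bot
print(bot.job_done())"
```

```text
the job is handed in; nothing more can be done
None
```

The job is handed in: the bottle stands upright and released on the 150 mm mat, and the rack is held level and still about 12 cm above the recess floor, with the vials in their holes as far as the last pictures show. The hand-in call returned no verdict.

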